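# Swipe the hotplate's curved touch strip from cold to full heat

### The arm

A 6-joint arm with a two-finger parallel gripper is mounted at the origin on the work surface. World frame = base frame: x ahead of the robot, y to its left, z up, the work surface at z = 0. Lengths are in m, angles in degrees, forces in N, time in s.
With the tool pointing down it reaches from about 0.375 to 0.9 m from the base axis. Payload 3.1 kg.
Tool frame: the origin (TCP) lies where the fingers leave the gripper's body, on its centre line; the fingertips stand 70 mm ahead of it and the grasp point (between the pads) lies 51 mm ahead of it; z points along the fingers, y is the line along which they close (so a half turn about z gives the same grasp; the last joint's range is limited). The gripper opens to 87 mm and grips with 3 to 60 N. Pads are 19 mm wide; open, the fingers measure 117 mm over their backs; the gripper's body (75 mm by 190 mm) begins 51 mm behind the grasp point.
Start: joints at [-86.946, 30.224, 82.088, -0, 67.689, -10.227], TCP at [0.144, -0.608, 0.292] pointing down, gripper open.
Joint ranges: [-176.69, 176.69], [-43.24, 126.21], [12.49, 139.97], [-82, 262], [0, 151.66], [-163.58, 163.58]. Speed limits (degrees/s): [159.86, 159.86, 180, 180, 180, 180].

### API

Orientations are given as a 3x3 rotation matrix whose columns are the frame's x, y, z axes.
In Python, from rig import readout, capture, calibration, bot, look_for gives the robot as it stands. The module is installed in compiled form; this text tells all that it offers.
- The arm moves only by the shell command python3 -m pendant 'ROWS'. ROWS is JSON, a list of rows, each a list of 7 numbers: the shift along the tool's x, y, z normalised to -1 to 1, where 1 is 200 mm, then the turn, a rotation vector about the tool's x, y, z normalised to -1 to 1, where 1 is 180 degrees, then the closure, from -1 (fully open) to 1 (shut). In form: [[dx, dy, dz, ax, ay, az, grip], ...]. A call has 1 to 8 rows; each row is the pose to reach, as a shift and turn from the pose commanded when the call began, along the tool's axes at that moment, turning the shorter way round; what a row does not reach only later rows make up. A row lasts 1/10 s, in which the tool goes at most 50 mm and 8.59 degrees, less where a joint would pass 70% of its speed; a pose out of reach is approached as far as the arm can. A call with a number of a shift or a turn outside -1 to 1 is refused whole. A call with a gripper value outside its range is refused whole. The fingers move at their own pace and stop on an object; the grip force is fixed at half the most. Time passes only in rows, so rows that repeat a pose let the fingers close. It gives the time, the measured TCP pose, the force, the opening and the grip force at its end, in the units of the state.
- readout.read_state(): the state, without advancing time (a new reading comes with each control period).
- capture(name): name is "scene" or "top"; returns (picture, depth): 400x640x3 uint8, red, green, blue; 400x640 float32, m along the optical axis (not along the pixel's ray), 0 where there is no reading.
- calibration(name): a dict with "mtx" (3x3 intrinsics, pixels), "k1" (the pictures are not rectified: a ray, as slopes to the right and down, at radius r is drawn at 1 + k1 r^2 times it, then the intrinsics apply), "T" (4x4, takes a point from camera to world coordinates). Camera axes: x right, y down, z forward; pixel columns grow to the right and rows downward; lengths in m; the calibration is good to about 2 mm. A picture is of the moment at which its call begins. calibration takes no time and is no camera call.
- bot.hand_in(): hands the job in; it is judged then, once.
Trained networks look in the newest picture that a camera, given by its name, has taken for a name from the list of things; names that differ only in an ending like _2 or _b are one class to them, and where a whole thing is asked for, a point or a joint stands for the part that bears it (a point fixed in the world has none). Each returns a list of dicts, best first, with "conf" (0 to 1); they miss things now and then, are a little off and sometimes report something else, mostly with a low value. They report only what shows in the picture. A call takes as long as a camera call.
- look_for(thing, camera): "extent" ([left, top, right, bottom] in pixels, round what is visible of it).
The state is a dict: "time_s": time; "joint_positions": joint angles; "qvel": joint speeds; "tau": joint torques, N m; "position": TCP position; "tcp_rot": TCP orientation; "force": force on the tool from outside, world axes, zero at the start; "moment": the same for the moment, N m; "opening": opening from 0.0 (shut) to 1.0 (fully open); "grasp_force": force on a finger pad.
Only numpy, scipy, OpenCV 4.12 (cv2) and the standard library are available. Lean on these libraries where they do the work, as an engineer would, in place of code of your own. Each camera call takes 0.05 s, during which the arm holds its last target. There are 200 camera calls.

### The job

Turn the hotplate up from cold to full heat: with the fingertips closed, slide them lightly along the curved black touch strip, from the blue dot at its left end, over the yellow dot in its middle, to the red dot at its right end, staying on the strip between the dots. Stop on the red dot and finish still holding it lightly pressed, to confirm the setting. Grasp nothing, and leave the dish, beaker and bottle where they stand.

Things in the scene. Friction and masses are not known exactly. Their poses are not given: they have to be found in the camera images.
- hotplate: White laboratory hotplate, 300 x 300 mm, fixed; top face 55 mm above the bench. Origin: on the bench, below the centre of the strip's arc; x points to the hotplate's back (the strip curves round its front, -x), y to the left seen from the front, z up. The housing spans x from -160 to +140 mm, y +-150 mm.
- plate_top (a point): Centre of the top of the round dark heating plate (170 mm across, 12 mm high) set on the hotplate's top face, 20 mm behind the arc's centre. The dish stands on this plate.
- strip_mid (a point): Middle of the black touch strip, on its flat top, 67 mm above the bench (12 mm above the top face). The strip is an arc of radius 120 mm about the hotplate origin's vertical axis, from -58 to +58 degrees about the hotplate's -x; 26 mm wide.
- strip (a joint): How far the whole strip, with its dots, is pushed straight down, in m: 0 = free, 0.008 = at its stop. It is sprung up: about 1.4 N starts it moving, 0.4 N more for each further mm (about 4.6 N at the stop). Beyond the stop it is rigid.
- dot_blue (a point): Blue dot, number 1 of 3 along the strip (left-hand end seen from the strip's side): a round shallow dome 24 mm across that stands 2 mm above the strip and moves down with it. Point: centre of its base, level with the strip's top; axes parallel to the hotplate's. In the hotplate's frame its x, y is (-0.077, +0.092) m; dots lie 50 degrees (105 mm) apart along the arc.
- dot_yellow (a point): Yellow dot, number 2 of 3 along the strip (middle seen from the strip's side): a round shallow dome 24 mm across that stands 2 mm above the strip and moves down with it. Point: centre of its base, level with the strip's top; axes parallel to the hotplate's. In the hotplate's frame its x, y is (-0.120, 0) m; dots lie 50 degrees (105 mm) apart along the arc.
- dot_red (a point): Red dot, number 3 of 3 along the strip (right-hand end seen from the strip's side): a round shallow dome 24 mm across that stands 2 mm above the strip and moves down with it. Point: centre of its base, level with the strip's top; axes parallel to the hotplate's. In the hotplate's frame its x, y is (-0.077, -0.092) m; dots lie 50 degrees (105 mm) apart along the arc.
- dish: Loose white dish standing on the round heating plate, 90 mm across, 30 mm high; origin at the centre of its underside. To be left alone.
- beaker: Loose glass beaker on the bench beside the hotplate, 68 mm across, 85 mm high; origin at the centre of its underside. To be left alone.
- reagent: Loose amber bottle on the bench beside the hotplate, 56 mm across, 110 mm high; origin at the centre of its underside. To be left alone.

How it is judged (in metres and radians):
On the way, in this order (a step that is already met when the one before it is completed fails the run):
1. the fingertips touch the blue dot (contact force between the fingers and dot_blue above 0.3 N), for 0.1 s.
2. the fingertips touch the black strip half-way between blue and yellow ((contact force between the fingers and band_left0 above 0.05 N or contact force between the fingers and band_left1 above 0.05 N or contact force between the fingers and band_left2 above 0.05 N or contact force between the fingers and band_left3 above 0.05 N)), for 0.05 s.
3. the fingertips touch the yellow dot (contact force between the fingers and dot_yellow above 0.3 N), for 0.1 s.
4. the fingertips touch the black strip half-way between yellow and red ((contact force between the fingers and band_right0 above 0.05 N or contact force between the fingers and band_right1 above 0.05 N or contact force between the fingers and band_right2 above 0.05 N or contact force between the fingers and band_right3 above 0.05 N)), for 0.05 s.
5. the fingertips touch the red dot (contact force between the fingers and dot_red above 0.3 N), for 0.1 s.
At the end, for the whole second after the job is handed in: The fingertips rest on the red dot (more than 0.3 N) and on no other dot, with the strip held down at least 0.5 mm by them; the dish, beaker and bottle stand upright within 20 mm of where they were (contact force between the fingers and dot_red above 0.3 N and value of joint strip above 0.0005 m and not (contact force between the fingers and dot_blue above 0.3 N) and not (contact force between the fingers and dot_yellow above 0.3 N) and distance of each of dish, beaker, reagent from where it was at the start of the episode below 0.02 m and angle between each of dish, beaker, reagent's own z axis and vertical below 0.15 rad); the arm keeps its last pose, push and grip.
It fails at once if the hotplate or its strip is pushed hard (over 15 N) (contact force between any of the fingers, the arm and hotplate above 15 N).
It fails at once if the white dish is shifted (over 20 mm), lifted or tipped (distance of dish from where it was at the start of the episode above 0.02 m or angle between dish's own z axis and vertical above 0.3 rad).
It fails at once if the glass beaker is shifted (over 20 mm), lifted or tipped (distance of beaker from where it was at the start of the episode above 0.02 m or angle between beaker's own z axis and vertical above 0.3 rad).
It fails at once if the amber bottle is shifted (over 20 mm), lifted or tipped (distance of reagent from where it was at the start of the episode above 0.02 m or angle between reagent's own z axis and vertical above 0.3 rad).
It also fails if it takes over 54 s, if anything falls off the work surface, if the arm or the gripper's body presses on something with over 40 N, if the wrist force passes 120 N, or if a joint passes its speed limit or range.

## Working session

There is one attempt and no reset: what is moved stays moved. The work goes in short steps, Python scripts to look and compute and a shell command to move; the robot and the scene stay as the last step left them, time stands still between calls to the robot, and variables do not carry over. Pictures are saved under pics/ and viewed, at most 10 in all, crops included, and the job is handed in when it is done.

```bash
mkdir -p pics
cat > h.py <<'E'
import numpy as np,cv2
from rig import readout,capture,calibration,bot,look_for
def px2w(cam,depth,u,v,z=None):
    c=calibration(cam);K=np.array(c["mtx"]);T=np.array(c["T"])
    p=cv2.undistortPoints(np.array([[[u,v]]],float),K,np.array([c["k1"],0,0,0.]))[0,0]
    d=T[:3,:3]@np.array([p[0],p[1],1.]);o=T[:3,3]
    if z is None:
        return o+d*float(depth[int(round(v)),int(round(u))])
    return o+d*(z-o[2])/d[2]
E
python3 - <<'E'
from h import *
for c in("top","scene"):
    im,d=capture(c);cv2.imwrite(f"pics/{c}.png",im[:,:,::-1]);np.save(c+"d.npy",d)
    for n in("dot_blue","dot_yellow","dot_red","dish","beaker","reagent","hotplate"):
        for r in look_for(n,c)[:1]:
            e=r["extent"];u,v=(e[0]+e[2])/2,(e[1]+e[3])/2
            z={"do":.068,"di":.097,"be":.085,"re":.11,"ho":.055}[n[:2]]
            print(c,n,round(r["conf"],2),np.round(e),px2w(c,d,u,v).round(3),px2w(c,d,u,v,z).round(3))
s=readout.read_state();print(s["time_s"],s["position"],np.round(s["tcp_rot"],3),s["force"])
E
```

```text
top dot_blue 0.91 [352. 212. 449. 265.] [ 0.573 -0.119  0.051] [ 0.573 -0.116  0.068]
top dot_yellow 0.65 [294. 238. 317. 263.] [0.545 0.09  0.109] [0.544 0.091 0.068]
top dot_red 0.84 [353. 214. 446. 266.] [ 0.57  -0.116  0.054] [ 0.57  -0.113  0.068]
top beaker 0.62 [469. 174. 508. 203.] [ 0.695 -0.334  0.008] [ 0.685 -0.303  0.085]
top reagent 0.64 [293. 241. 314. 262.] [0.542 0.093 0.11 ] [0.542 0.093 0.11 ]
top hotplate 0.91 [303. 124. 475. 295.] [ 0.634 -0.086  0.091] [ 0.637 -0.092  0.055]
scene dot_blue 0.83 [198. 178. 280. 245.] [ 0.577 -0.12   0.056] [ 0.586 -0.122  0.068]
scene dot_yellow 0.95 [203. 179. 278. 249.] [ 0.583 -0.121  0.055] [ 0.593 -0.123  0.068]
scene dot_red 0.62 [202. 178. 279. 248.] [ 0.582 -0.119  0.056] [ 0.591 -0.121  0.068]
scene dish 0.86 [259. 204. 304. 239.] [ 0.654 -0.054  0.071] [ 0.671 -0.061  0.097]
scene beaker 0.67 [149. 269. 188. 312.] [ 0.664 -0.319  0.02 ] [ 0.703 -0.314  0.085]
scene reagent 0.6 [308. 144. 330. 190.] [0.565 0.087 0.078] [0.59  0.073 0.11 ]
scene hotplate 0.79 [167. 159. 360. 330.] [ 0.686 -0.111  0.067] [ 0.679 -0.109  0.055]
0.8 [ 0.14360404 -0.60829117  0.29230002] [[ 0.973  0.23   0.   ]
 [ 0.23  -0.973 -0.   ]
 [-0.     0.    -1.   ]] [-0.53101522  0.15477487 -0.44806496]
```

View pics/top.png

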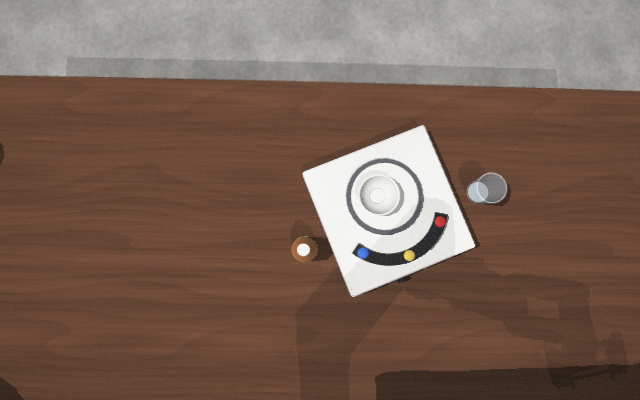

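View pics/scene.png

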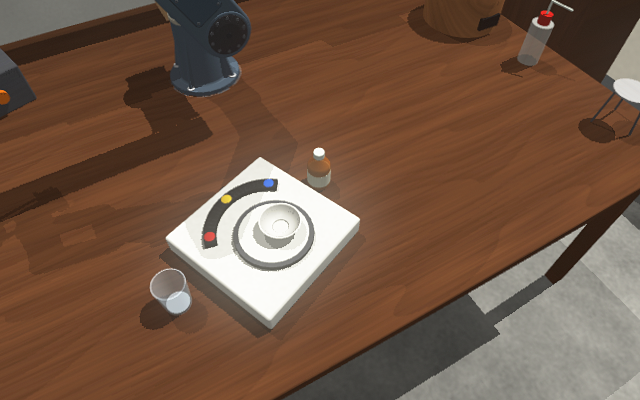

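The pictures show the strip curving round the hotplate's near side. In the top view blue is at (363,253), yellow at (409,255) and red at (440,222). The dish is at (378,195), the bottle at (303,250) left of blue, and the beaker at (490,188) right of red. The dot detections only boxed the whole strip, so I'll segment the dots by colour and fit the model.

```bash
cat > fit.py <<'E'
from h import *
M=np.array([[-.077,.092],[-.12,0],[-.077,-.092]])
def fit(P):
    m=M.mean(0);q=P.mean(0);H=(M-m).T@(P-q);a=np.arctan2(H[0,1]-H[1,0],H[0,0]+H[1,1])
    R=np.array([[np.cos(a),-np.sin(a)],[np.sin(a),np.cos(a)]]);return a,R,q-R@m
E
python3 - <<'E'
from fit import *
seeds={"top":[(363,253),(409,255),(440,222)],"scene":[(268,184),(227,199),(210,237)]}
A=[]
for c in seeds:
    im=cv2.imread(f"pics/{c}.png");hsv=cv2.cvtColor(im,cv2.COLOR_BGR2HSV).astype(int);d=np.load(c+"d.npy");P=[]
    for (u,v) in seeds[c]:
        h0=hsv[v,u,0];m=(np.minimum(abs(hsv[...,0]-h0),180-abs(hsv[...,0]-h0))<10)&(hsv[...,1]>110)&(hsv[...,2]>70)
        w=np.zeros_like(m);w[v-9:v+10,u-9:u+10]=1;y,x=np.nonzero(m&w);print(len(x),x.mean(),y.mean(),px2w(c,d,x.mean(),y.mean())[2])
        P.append(px2w(c,d,x.mean(),y.mean(),.068)[:2])
    P=np.array(P);A.append(P);a,R,t=fit(P);print(c,P.round(4).tolist(),np.degrees(a),t,"res",(P-(M@R.T+t)).round(4).tolist())
P=(A[0]+A[1])/2;a,R,t=fit(P);print("avg",np.degrees(a),t,(M@R.T+t).round(4).tolist())
np.savez("fit.npz",a=a,R=R,t=t)
E
```

```text
107 362.3551401869159 252.7663551401869 0.06187412962576644
103 408.81553398058253 255.02912621359224 0.06971460593143819
103 439.68932038834953 221.04854368932038 0.06603108488609899
top [[0.5411, -0.0324], [0.538, -0.1334], [0.6131, -0.2012]] 23.106396885785994 [ 0.64807167 -0.08649031] res [[-0.0001, -0.0003], [0.0003, 0.0002], [-0.0003, 0.0002]]
67 268.4029850746269 182.56716417910448 0.0691951236974988
77 225.80519480519482 198.54545454545453 0.06869049808960404
87 209.01149425287358 236.01149425287358 0.0689954741195904
scene [[0.5425, -0.0323], [0.5384, -0.1342], [0.6132, -0.2019]] 22.672961635791957 [ 0.64897762 -0.08761057] res [[0.0, 0.0001], [0.0002, -0.0003], [-0.0002, 0.0003]]
avg 22.88943244876384 [ 0.6485254  -0.08705055] [[0.5418, -0.0322], [0.538, -0.1337], [0.6134, -0.2018]]
```

```bash
R='[0.867,-0.782,0,0,0,0,1]'; python3 -m pendant '[[0.867,-0.782,0,0,0,0,1],[0.867,-0.782,0,0,0,0,1],[0.867,-0.782,0,0,0,0,1],[0.867,-0.782,0,0,0,0,1],[0.867,-0.782,0,0,0,0,1],[0.867,-0.782,0,0,0,0,1]]' && python3 -m pendant '[[0.867,-0.782,0,0,0,0,1],[0.867,-0.782,0,0,0,0,1],[0.867,-0.782,0,0,0,0,1],[0.867,-0.782,0,0,0,0,1],[0.867,-0.782,0,0,0,0,1],[0.867,-0.782,0,0,0,0,1]]' && python3 -m pendant '[[0.867,-0.782,0,0,0,0,1],[0.867,-0.782,0,0,0,0,1],[0.867,-0.782,0,0,0,0,1],[0.867,-0.782,0,0,0,0,1],[0.867,-0.782,0,0,0,0,1],[0.867,-0.782,0.5,0,0,0,1],[0.867,-0.782,0.5,0,0,0,1],[0.867,-0.782,0.5,0,0,0,1]]'
```

```text
time_s: 1.4
position: [0.278, -0.4117, 0.2923]
tcp_rot: [[0.972, 0.234, -0.0], [0.234, -0.972, 0.003], [0.001, -0.003, -1.0]]
force: [-0.5, 0.1, -0.5]
opening: 0.542
grasp_force: 0.0
time_s: 2.0
position: [0.4108, -0.2217, 0.2925]
tcp_rot: [[0.972, 0.235, 0.001], [0.235, -0.972, 0.0], [0.001, -0.0, -1.0]]
force: [0.2, -0.2, -0.2]
opening: 0.031
grasp_force: 0.0
time_s: 2.8
position: [0.5383, -0.0323, 0.1856]
tcp_rot: [[0.973, 0.229, -0.016], [0.229, -0.973, 0.004], [-0.014, -0.007, -1.0]]
force: [-1.1, 0.4, -0.8]
opening: 0.006
grasp_force: 0.0
```

```bash
python3 -m pendant '[[0,0,0.18,0,0,0,1],[0,0,0.18,0,0,0,1],[0,0,0.18,0,0,0,1],[0,0,0.18,0,0,0,1],[0,0,0.18,0,0,0,1],[0,0,0.18,0,0,0,1]]'
python3 - <<'E'
from h import *
im,_=capture("scene");im2,_=capture("top")
a=cv2.resize(im[140:265,150:350],None,fx=4,fy=4)[:,:,::-1];cv2.imwrite("pics/s2.png",a)
E
```

```text
time_s: 3.4
position: [0.5428, -0.0324, 0.158]
tcp_rot: [[0.973, 0.23, 0.003], [0.23, -0.973, -0.001], [0.003, 0.002, -1.0]]
force: [0.4, -0.3, 0.1]
opening: 0.008
grasp_force: 0.0
```

View pics/s2.png

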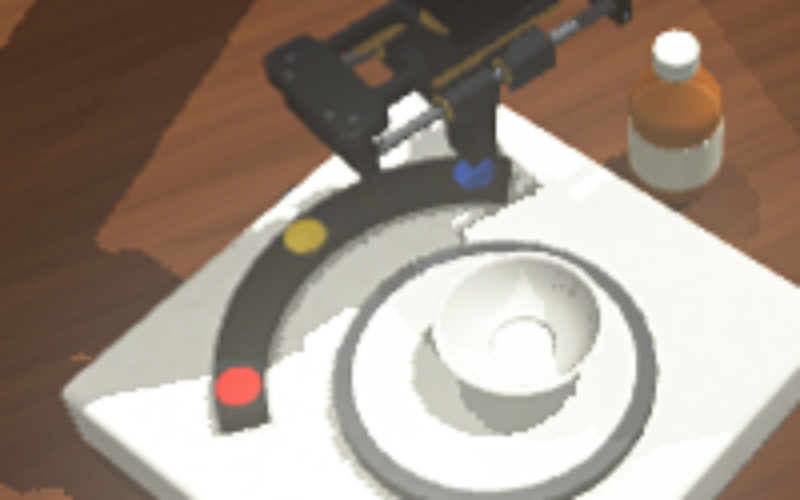

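The closed fingertips hang just above the blue dot (crop (474,172)), clear of the bottle and dish. Next I'll descend gently until I feel contact.

```bash
python3 -m pendant '[[0,0,0.03,0,0,0,1],[0,0,0.06,0,0,0,1],[0,0,0.08,0,0,0,1],[0,0,0.08,0,0,0,1],[0,0,0.08,0,0,0,1]]'; python3 -m pendant '[[0,0,0.01,0,0,0,1],[0,0,0.01,0,0,0,1],[0,0,0.01,0,0,0,1]]';  python3 -m pendant '[[0,0,0.01,0,0,0,1],[0,0,0.01,0,0,0,1],[0,0,0.01,0,0,0,1]]'
```

```text
time_s: 4.0
position: [0.5419, -0.0321, 0.1398]
tcp_rot: [[0.973, 0.23, -0.001], [0.23, -0.973, 0.0], [-0.001, -0.0, -1.0]]
force: [-0.1, 1.3, -0.1]
opening: 0.002
grasp_force: 0.0
time_s: 4.3
position: [0.5422, -0.0321, 0.1384]
tcp_rot: [[0.973, 0.23, 0.0], [0.23, -0.973, -0.0], [0.0, 0.0, -1.0]]
force: [-0.2, 1.0, 1.4]
opening: 0.006
grasp_force: 0.8
time_s: 4.6
position: [0.5422, -0.0321, 0.1364]
tcp_rot: [[0.973, 0.23, 0.0], [0.23, -0.973, -0.0], [0.0, 0.0, -1.0]]
force: [-0.5, 1.0, 2.5]
opening: 0.006
grasp_force: 1.2
```

```bash
python3 - <<'E'
from fit import *
f=np.load("fit.npz");R=f["R"];t=f["t"]
def p(th): # angle from -x, + = left(blue)
    a=np.radians(th);return R@np.array([-.12*np.cos(a),.12*np.sin(a)])+t
X=np.array([.973,.23]);Y=np.array([.23,-.973])
th=np.linspace(50,-50,33)
for k in range(4):
    # correct drift: start of call is where the previous rounded row ended
    s=p(50)if k==0 else cur
    rows=[]
    for i in range(1,9):
        d=p(th[8*k+i])-s;r=[round(float(d@X)/.2,3),round(float(d@Y)/.2,3)];rows.append(r)
    cur=s+.2*(r[0]*X+r[1]*Y);print(rows,p(th[8*k+8]).round(4))
E
python3 -m pendant '[[0,0,0.012,0,0,0,1],[0,0,0.012,0,0,0,1],[0,0,0.012,0,0,0,1]]'
```

```text
[[-0.021, 0.025], [-0.04, 0.052], [-0.057, 0.08], [-0.073, 0.108], [-0.088, 0.137], [-0.101, 0.167], [-0.112, 0.198], [-0.122, 0.229]] [ 0.5286 -0.0826]
[[-0.007, 0.032], [-0.014, 0.064], [-0.018, 0.097], [-0.02, 0.13], [-0.021, 0.162], [-0.02, 0.195], [-0.017, 0.228], [-0.013, 0.26]] [ 0.538  -0.1337]
[[0.007, 0.032], [0.015, 0.064], [0.024, 0.095], [0.036, 0.126], [0.049, 0.156], [0.064, 0.185], [0.08, 0.213], [0.098, 0.241]] [ 0.5681 -0.1761]
[[0.019, 0.026], [0.04, 0.051], [0.062, 0.076], [0.085, 0.099], [0.11, 0.12], [0.136, 0.14], [0.162, 0.159], [0.19, 0.177]] [ 0.6132 -0.2017]
time_s: 4.9
position: [0.5422, -0.0321, 0.1339]
tcp_rot: [[0.973, 0.23, 0.0], [0.23, -0.973, -0.0], [0.0, 0.0, -1.0]]
force: [0.5, 0.2, 3.5]
opening: 0.004
grasp_force: 1.7
```

```bash
python3 -m pendant '[[-0.021,0.025,0,0,0,0,1],[-0.04,0.052,0,0,0,0,1],[-0.057,0.08,0,0,0,0,1],[-0.073,0.108,0,0,0,0,1],[-0.088,0.137,0,0,0,0,1],[-0.101,0.167,0,0,0,0,1],[-0.112,0.198,0,0,0,0,1],[-0.122,0.229,0,0,0,0,1]]'; python3 -m pendant '[[0,0,0,0,0,0,1],[0,0,0,0,0,0,1]]'
```

```text
time_s: 5.7
position: [0.5286, -0.0828, 0.1338]
tcp_rot: [[0.973, 0.23, -0.001], [0.23, -0.973, 0.0], [-0.001, -0.0, -1.0]]
force: [-0.2, 1.9, 3.2]
opening: 0.01
grasp_force: 1.4
time_s: 5.9
position: [0.5289, -0.0831, 0.1339]
tcp_rot: [[0.973, 0.23, 0.0], [0.23, -0.973, -0.001], [-0.0, 0.001, -1.0]]
force: [-0.3, -1.5, 1.7]
opening: 0.007
grasp_force: 1.4
```

```bash
python3 -m pendant '[[-0.007,0.032,0,0,0,0,1],[-0.014,0.064,0,0,0,0,1],[-0.018,0.097,0,0,0,0,1],[-0.02,0.13,0,0,0,0,1],[-0.021,0.162,0,0,0,0,1],[-0.02,0.195,0,0,0,0,1],[-0.017,0.228,0,0,0,0,1],[-0.013,0.26,0,0,0,0,1]]'; python3 -m pendant '[[0,0,0,0,0,0,1],[0,0,0,0,0,0,1],[0,0,0,0,0,0,1]]'
```

```text
time_s: 6.7
position: [0.5383, -0.134, 0.1338]
tcp_rot: [[0.973, 0.23, -0.0], [0.23, -0.973, 0.0], [-0.0, -0.0, -1.0]]
force: [-0.7, 1.7, 3.0]
opening: 0.006
grasp_force: 1.8
time_s: 7.0
position: [0.539, -0.1344, 0.1341]
tcp_rot: [[0.973, 0.23, 0.002], [0.23, -0.973, -0.002], [0.001, 0.002, -1.0]]
force: [-0.0, -2.5, 3.8]
opening: 0.004
grasp_force: 1.7
```

On the yellow dot, at 3.8 N as expected. I'll carry on to red.

```bash
python3 -m pendant '[[0.007,0.032,0,0,0,0,1],[0.015,0.064,0,0,0,0,1],[0.024,0.095,0,0,0,0,1],[0.036,0.126,0,0,0,0,1],[0.049,0.156,0,0,0,0,1],[0.064,0.185,0,0,0,0,1],[0.08,0.213,0,0,0,0,1],[0.098,0.241,0,0,0,0,1]]'; python3 -m pendant '[[0,0,0,0,0,0,1],[0,0,0,0,0,0,1]]'; python3 -m pendant '[[0.019,0.026,0,0,0,0,1],[0.04,0.051,0,0,0,0,1],[0.062,0.076,0,0,0,0,1],[0.085,0.099,0,0,0,0,1],[0.11,0.12,0,0,0,0,1],[0.136,0.14,0,0,0,0,1],[0.162,0.159,0,0,0,0,1],[0.19,0.177,0,0,0,0,1]]'; python3 -m pendant '[[0.19,0,0,0,0,0,1]]' >/dev/null 2>&1 <<< '' & kill $! ; wait; true
```

```text
time_s: 7.8
position: [0.5687, -0.1763, 0.1338]
tcp_rot: [[0.973, 0.23, -0.0], [0.23, -0.973, 0.0], [-0.0, -0.0, -1.0]]
force: [-2.6, 2.2, 3.3]
opening: 0.002
grasp_force: 1.4
time_s: 8.0
position: [0.5696, -0.177, 0.1342]
tcp_rot: [[0.973, 0.23, 0.003], [0.23, -0.973, -0.002], [0.002, 0.003, -1.0]]
force: [-0.6, -0.8, 2.6]
opening: 0.004
grasp_force: 1.3
time_s: 8.8
position: [0.6142, -0.202, 0.134]
tcp_rot: [[0.973, 0.23, 0.0], [0.23, -0.973, -0.0], [0.0, 0.0, -1.0]]
force: [-1.7, 1.2, 3.3]
opening: 0.006
grasp_force: 1.6
```

I mistakenly added a stray extra move at the end of that command and killed it at once. I'll check whether it ran, then settle and look.

```bash
python3 -c "
from h import *
s=readout.read_state();print(s['time_s'],s['position'],s['force'])"; python3 -m pendant '[[0,0,0,0,0,0,1],[0,0,0,0,0,0,1],[0,0,0,0,0,0,1]]'
python3 - <<'E'
from h import *
im,_=capture("scene");im2,_=capture("top")
a=np.hstack([cv2.resize(im[140:320,140:340],None,fx=2,fy=2),cv2.resize(im2[110:290,290:490],None,fx=2,fy=2)])[:,:,::-1];cv2.imwrite("pics/s3.png",a)
E
```

```text
8.8 [ 0.61419097 -0.20196733  0.13395593] [-1.73172562  1.16552684  3.29879169]
time_s: 9.1
position: [0.615, -0.2024, 0.1345]
tcp_rot: [[0.973, 0.23, 0.004], [0.23, -0.973, -0.002], [0.004, 0.003, -1.0]]
force: [1.5, -1.2, 2.4]
opening: 0.004
grasp_force: 1.6
```

View pics/s3.png

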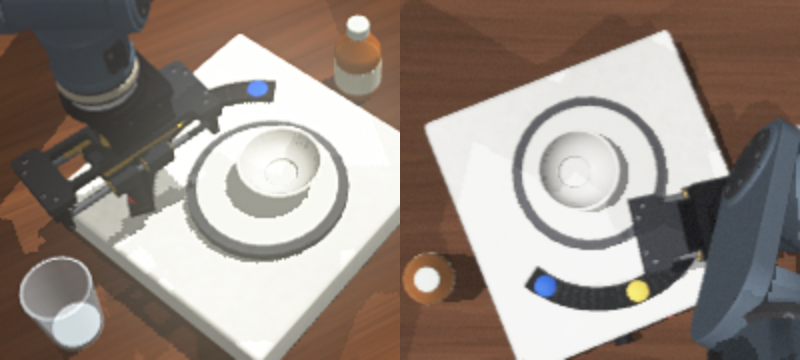

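The stray move never ran: the clock still read 8.8 s. The fingertips cover the red dot (left view, about (133,200)), and the dish, beaker and bottle haven't moved. The press is about 3 N, so I'm handing in.

```bash
python3 -m pendant '[[0,0,0,0,0,0,1],[0,0,0,0,0,0,1],[0,0,0,0,0,0,1]]'; python3 -c "
from rig import bot
print(bot.hand_in())"
```

```text
time_s: 9.5
position: [0.6138, -0.2019, 0.134]
tcp_rot: [[0.973, 0.23, 0.001], [0.23, -0.973, -0.001], [0.001, 0.001, -1.0]]
force: [2.3, -1.5, 3.3]
opening: 0.003
grasp_force: 1.7
the job is handed in; nothing more can be done
None
```

I slid the closed fingertips along the strip from blue over yellow to red and handed the job in at 9.5 s, still pressing the red dot at about 3 N, with the dish, beaker and bottle unmoved; hand-in gave no verdict.

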